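# Clamp a water meter in the test rig with its draw latch

## Robot

A 6-joint arm with a two-finger parallel gripper is mounted at the origin on the work surface; the furniture and walls round the work are solid. World frame = base frame: x ahead of the robot, y to its left, z up, the work surface at z = 0. Lengths are in m, angles in rad, forces in N, time in s.
With the tool pointing down it reaches from about 0.425 to 0.95 m from the base axis. Payload 3.5 kg.
Tool frame: the origin (TCP) lies between the finger pads; the fingertips stand 22 mm ahead of it and the grasp point (between the pads) lies 3 mm ahead of it (ctrl.nose_length is the z of the fingertips in the tool frame, in m); z points along the fingers, y is the line along which they close (so a half turn about z gives the same grasp; the last joint's range is limited). The gripper opens to 85 mm and grips with 20 to 120 N. Pads are 22 mm wide; open, the fingers measure 114 mm over their backs; the gripper's body (76 mm by 85 mm) begins 54 mm behind the grasp point. The pads swing forward as they close: fully open they stand 13 mm farther back than shut.
Start: joints at [-1.323, 0.286, 1.577, -0, 1.279, -0.15], TCP at [0.262, -0.622, 0.253] pointing down, gripper open.
Joint ranges: [-2.77, 2.77], [-0.9, 2.22], [0.21, 2.48], [-1.53, 4.67], [0.24, 2.81], [-2.84, 2.84]. Speed limits (rad/s): [2.79, 2.79, 3.14, 3.14, 3.14, 3.14].

## Interface

Orientations are given as a unit quaternion [x, y, z, w].
In Python, from plant import ctrl gives the robot as it stands. The module is installed in compiled form; this text tells all that it offers.
- The arm moves only by the tool send_rows, never from a script. Its argument "rows" is text: rows parted by semicolons, each of 7 numbers parted by spaces: the turn, a rotation vector about the tool's x, y, z in a scale on which 1.0 is 45 degrees, then the shift along the tool's x, y, z in parts of the range, where 1.0 means 300 mm, then the opening, from -1 (shut) to 1 (fully open). A call has 1 to 8 rows; each row is the pose to reach, as a shift and turn from the pose commanded when the call began, along the tool's axes at that moment; what a row does not reach only later rows make up. A row lasts 1/8 s, in which the tool goes at most 62.5 mm and 10.7 degrees, less where a joint would pass 70% of its speed; a pose out of reach is approached as far as the arm can. Shift and turn numbers lie between -1 and 1, and a call with a number outside is refused. A call with a gripper value outside its range is refused whole. The fingers move at their own pace and stop on an object; "grip_force" is the grip in N (left out, the last holds). Time passes only in rows, so rows that repeat a pose let the fingers close. It gives the time, the measured TCP pose, the force, the opening and the grip force at its end, in the units of the state.
- ctrl.get_state(): the state, without advancing time (a new reading comes with each control period).
- ctrl.read_camera(name): name is "side" or "top"; returns a dict with "color" (400x640x3 uint8, red, green, blue), "fx", "fy", "cx", "cy" (pixels), "extrinsics" (4x4, takes a point from world to camera coordinates). Camera axes: x right, y down, z forward; pixel columns grow to the right and rows downward; lengths in m; the calibration is good to about 2 mm. A picture is of the moment at which its call begins. There is no depth.
- ctrl.sign_off(): hands the job in; it is judged then, once.
Trained networks look in a picture, given as the dict that the camera call returned (one of the last four; its "shot" number tells which), for a name from the list of things; names that differ only in an ending like _2 or _b are one class to them, and where a whole thing is asked for, a point or a joint stands for the part that bears it (a point fixed in the world has none). Each returns a list of dicts, best first, with "p" (0 to 1); they miss things now and then, are a little off and sometimes report something else, mostly with a low value. They report only what shows in the picture. A call takes as long as a camera call. They do not tell look-alikes from the thing itself.
- ctrl.look_for(picture, target): "position" ([x, y, z] in m, in the coordinates of the camera as it stood for that picture, good to about 4 mm: the middle of the surface that is visible of it).
The state is a dict: "time": time; "qpos": joint angles; "dq": joint speeds; "joint_efforts": joint torques, N m; "eef_pos": TCP position; "tcp_rot": TCP orientation; "contact_force": force on the tool from outside, world axes, zero at the start; "wrist_torque": the same for the moment, N m; "opening": opening from 0.0 (shut) to 1.0 (fully open); "finger_force": force on a finger pad.
Only numpy, scipy, OpenCV 4.12 (cv2) and the standard library are available. Lean on these libraries where they do the work, as an engineer would, in place of code of your own. Each camera call takes 0.05 s, during which the arm holds its last target. There are 200 camera calls.

## Task

Clamp the blue water meter in the test rig: swing the wire bail of the draw latch over and hook its crossbar behind the keeper on the sliding head, then push the red lever over, past centre, and press it firmly down on its stop screw for a moment so that it is fully home and stays there. Do not force the bail onto the keeper or the lever onto its stop, and leave the meter and the things around the rig where they are.

Things in the scene. Friction and masses are not known exactly. Their poses are not given: they have to be found in the camera images.
- rig: Meter test rig fixed to the worktop: grey bed plate 200 x 370 x 15 mm, blue fixed port at one end, blue sliding head at the other, steel draw latch on the robot's side. Origin: underside, below the meter's middle. +y from head to fixed port, +x from latch to meter, +z up; all directions below are rig axes. Only the meter (top at 135 mm) is taller than the latch.
- lever_pivot (a point): Lever hinge axis, parallel to x, at rig (-110, -51.9, 50) mm. The lever swings in the y-z plane from 45 degrees short of upright (leaning to -y, the keeper) over the top to its stop, pointing to +y, 4 to 12 degrees below level; dead centre is at level. Starts about upright, stays where left (friction 0.06 N m). Closing takes about 5 N at the handle; past centre the latch's pull holds it.
- lever: Lever. Its red handle is a flat bar 24 mm wide (x), 6 mm thick, from 28 to 84 mm from the hinge axis, end rounded, 8 mm thick. Origin on the hinge axis, +z outwards along the handle, -y face towards the keeper. Push with closed fingertips on the -y face, then from above. More than 30 N of the fingers on it counts as forcing.
- handle_tip (a point): Middle of the handle's outer end, 84 mm from the hinge axis. Home on the stop it is 5 to 18 mm below the hinge axis, by how high the stop screw happens to be set.
- bail_tab (a point): Grip point of the bail's pull tab, 28 mm beyond the crossbar. Tab 10 mm wide (x), 5 mm thick, reaching from 1.5 to 41.5 mm beyond the crossbar. Starts pointing up, folded back on the lever. Take it from above across its width (fingers closing along x); it may turn between the pads as the bail swings. Below it, where the bail is hooked, the rig is clear down to the bed.
- bail_rod (a point): Middle of the crossbar (5 mm wire along x), 75 mm from the bail's hinge, which is on the lever 18 mm from its axis; side wires at x +-17 mm. Turns easily; pulled outwards it draws the lever along. A nose overhangs the seat (5 mm round, centre 8 mm above, 1.5 mm to -y): come down 6.5 to 11 mm to -y of the seat, then draw to +y under it. Over 30 N between bail and rig is forcing.
- test_meter: Blue and brass water meter, 76 x 185 x 120 mm, 0.95 kg, loose, standing on the bed between seal and fixed port, its pipe along rig y; origin under its middle.
- oil_bottle: White oil bottle with red nozzle, 49 mm wide and 150 mm tall, standing to the right; origin under its middle. Bystander.
- register_cup: Grey round cup with lid, 67 mm wide and 65 mm tall, standing left of the rig; origin under its middle. Bystander.
- marker: Black and red paint marker, 136 mm long and 16 mm thick, lying in front of the rig to the left; origin under its middle. Bystander.
- keeper_back (a point): Seat of the crossbar behind the steel keeper (20 mm wide, on the head's side arm) when the head is fully back: 50 mm above the worktop, rig (-110, -125, 50) mm. The real seat is 0 to 7 mm to +y of here; it is not measured, find it by feel or sight. Level land 6 mm under the seat, from the seat to 11 mm on its -y side; the hooked crossbar lies on it, 3.5 mm below the seat.
- head_back (a point): Blue sliding head (60 x 30 x 66 mm) on the meter's axis when fully back: same y and z as keeper_back, rig (0, -125, 50) mm. The head starts 0 to 7 mm to +y of here, slides along y with 3 N of friction, and carries the keeper and a sprung black seal (12 N per mm) which meets the meter at 8 mm. The closed latch draws it to 16 mm.
- stop: Steel stop bracket on the bed under the closed handle, with a black rubber-tipped screw 12 mm wide, 70 mm to +y of the lever's axis; origin on the bed (15 mm above the worktop). The screw's top is set anywhere from 32 to 42 mm above the worktop and is not measured: it must be felt. Home is the handle pressed on it with 10 N or more for a moment. It is hard: press slowly.
- bail: The steel wire bail with its crossbar and pull tab. Origin on its hinge on the lever; -y points from the hinge to the crossbar and on along the tab, x along the hinge.
Things that resemble listed ones, but are neither listed nor needed, are in the scene too. Leave any purple or turquoise look-alike of the test_meter alone.

How it is judged:
By the outcome, as a careful person would: the job done as asked, in the order asked, and still so for the second after the job is handed in, with the robot touching nothing.
It also fails if it takes over 72 s, if anything falls off the work surface, if the arm or the gripper's body presses on something with over 40 N, if the wrist force passes 120 N, or if a joint passes its speed limit or range.

## Working session

There is one attempt and no reset: what is moved stays moved. The work goes in short steps, Python scripts to look and compute and a tool call to move; the robot and the scene stay as the last step left them, time stands still between calls to the robot, and variables do not carry over. Pictures are saved under pics/ and viewed, at most 10 in all, crops included, and the job is handed in when it is done.

Besides the shell and the picture viewer there is one more tool, called after "Emit:" as a command line: name --argument value ..., lists and objects as JSON in quotes. send_rows: Moves the arm, as the interface text tells. Its arguments: {"type":"object","properties":{"rows":{"type":"string"},"grip_force":{"type":"number"}},"required":["rows"]}

```bash
mkdir -p pics; cat > h.py <<'E'
from plant import ctrl
import numpy as np, cv2
from scipy.spatial.transform import Rotation as R
def look(names, cam, save=None):
    p=ctrl.read_camera(cam); T=np.linalg.inv(p["extrinsics"])
    if save: cv2.imwrite("pics/"+save,p["color"][:,:,::-1])
    out={}
    for n in names:
        r=ctrl.look_for(p,n)
        out[n]=[((T@np.r_[d["position"],1])[:3].round(4),round(d["p"],2)) for d in r[:3]]
    return p,out
def proj(p,X):
    c=(p["extrinsics"]@np.r_[X,1])[:3]; return np.array([p["fx"]*c[0]/c[2]+p["cx"],p["fy"]*c[1]/c[2]+p["cy"]])
def ray(p,u,v):
    T=np.linalg.inv(p["extrinsics"]); d=T[:3,:3]@np.array([(u-p["cx"])/p["fx"],(v-p["cy"])/p["fy"],1]); return T[:3,3],d/np.linalg.norm(d)
E
python3 - <<'E'
from h import *
for c in ("side","top"):
    p,o=look(["rig","lever_pivot","lever","handle_tip","bail_tab","bail_rod","test_meter","keeper_back","head_back","stop","oil_bottle"],c,c+"0.png")
    print(c,p["fx"],np.linalg.inv(p["extrinsics"])[:3].round(3).tolist())
    for k,v in o.items(): print(k,[(a.tolist(),b) for a,b in v])
s=ctrl.get_state(); print(s, ctrl.nose_length)
E
```

```text
side 404.63518293025857 [[-1.0, 0.003, -0.001, 0.505], [0.003, 0.612, -0.791, 0.902], [-0.001, -0.791, -0.612, 0.858]]
rig [([0.5998, 0.0326, 0.0118], 0.8)]
lever_pivot [([0.599, 0.0345, 0.0161], 0.9), ([0.5541, -0.0766, 0.1128], 0.61)]
lever [([0.5509, -0.0744, 0.1112], 0.83)]
handle_tip [([0.5429, -0.0765, 0.1085], 0.77)]
bail_tab [([0.5484, -0.0778, 0.1408], 0.66), ([0.3482, 0.2525, 0.0131], 0.42)]
bail_rod [([0.5449, -0.0731, 0.1412], 0.69), ([0.4288, 0.4308, 0.0639], 0.45)]
test_meter [([0.6035, -0.5, 0.0597], 0.72), ([0.6576, -0.0064, 0.101], 0.7), ([0.3627, 0.0612, 0.0835], 0.61)]
keeper_back [([0.6009, 0.0308, 0.0161], 0.82)]
head_back [([0.5929, 0.0297, 0.0145], 0.74), ([0.4492, -0.3543, 0.0626], 0.74)]
stop [([0.5455, -0.0012, 0.0211], 0.56)]
oil_bottle []
top 466.40784220852964 [[-0.021, -0.991, 0.133, 0.294], [-1.0, 0.02, -0.008, -0.054], [0.006, -0.133, -0.991, 1.777]]
rig [([0.6024, -0.0459, 0.0142], 0.65)]
lever_pivot [([0.5969, -0.0495, 0.0156], 0.69)]
lever []
handle_tip []
bail_tab []
bail_rod []
test_meter [([0.3622, 0.0318, 0.1114], 0.96), ([0.597, -0.5245, 0.0866
[... 249 characters left out ...]
y([-1.32297891e+00,  2.86312771e-01,  1.57669462e+00, -1.43612331e-05,
        1.27858033e+00, -1.50006417e-01]), 'dq': array([-9.88108233e-04,  1.90161260e-03,  2.08828762e-05,  1.01517760e-03,
        4.36648028e-04, -6.13197379e-04]), 'joint_efforts': array([ 4.37089047e-04, -4.05966318e+01, -2.92935330e+01, -9.39709366e-05,
        5.98925672e-04, -7.29517780e-06]), 'eef_pos': array([ 0.26152231, -0.62227079,  0.25331926]), 'tcp_rot': array([ 9.80281758e-01,  1.97604846e-01, -6.74734356e-06,  2.80128638e-06]), 'contact_force': array([0.0732383 , 0.44333654, 0.480269  ]), 'wrist_torque': array([0.05945897, 0.05774208, 0.07503993]), 'finger_force': 0.0, 'opening': 1.0052112706915994} 0.022
```

View pics/side0.png

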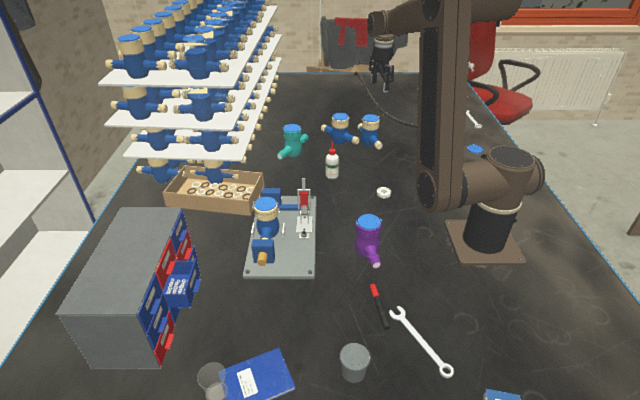

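View pics/top0.png

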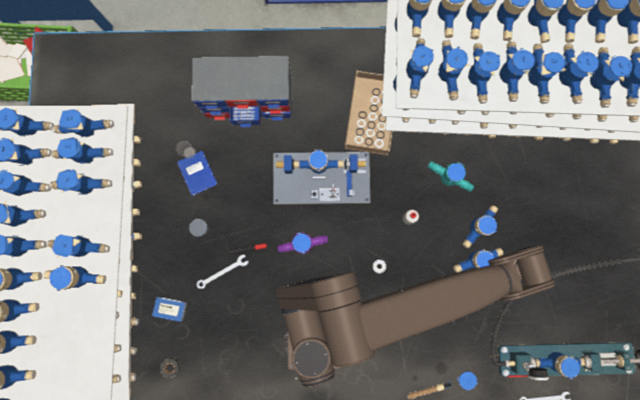

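Side view: the grey rig is at about (280,235), with the lever (red) at (305,198), the latch and stop at (304,222), and the meter at (265,220). Top view: the plate spans (273–370, 152–204), and a purple look-alike stands in front of it at (302,243).

```bash
python3 - <<'E'
import cv2,numpy as np
a=cv2.imread("pics/side0.png")[165:290,230:340]; b=cv2.imread("pics/top0.png")[140:215,262:382]
a=cv2.resize(a,None,fx=4.0,fy=4.0,interpolation=cv2.INTER_CUBIC); b=cv2.resize(b,None,fx=6.5,fy=6.5,interpolation=cv2.INTER_CUBIC)
cv2.imwrite("pics/a1.png",a);cv2.imwrite("pics/b1.png",b)
E
```

```text
(no output)
```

View pics/a1.png

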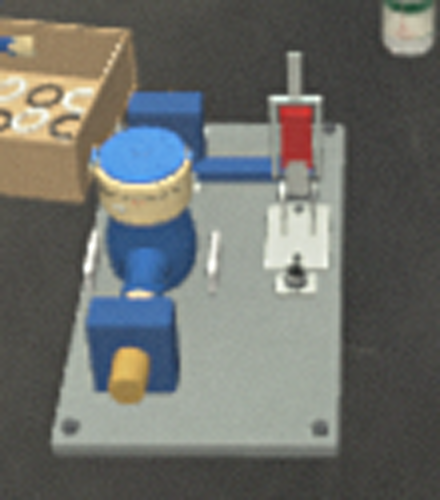

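View pics/b1.png

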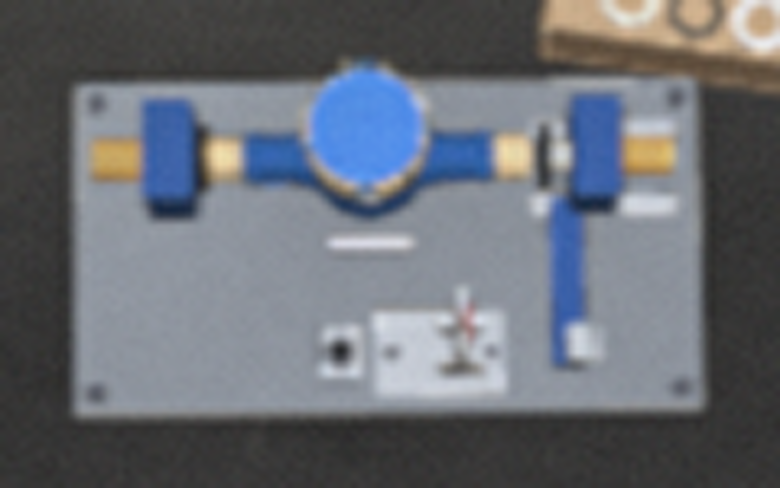

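Crop a1: plate top corners near (52,446), (340,443) and (345,125), stop screw at (297,270), tab top at (294,55). Crop b1: plate corners (73,86), (697,80), (705,410) and (75,416), stop screw at (340,351), keeper at (585,341).

```bash
python3 - <<'E'
from h import *
pt=ctrl.read_camera("top"); ps=ctrl.read_camera("side")
def at(p,U,V,f,u0,v0,z):
    o,d=ray(p,(U+.5)/f-.5+u0,(V+.5)/f-.5+v0); return (o+d*(z-o[2])/d[2])
T=lambda U,V,z:at(pt,U,V,6.5,262,140,z); S=lambda U,V,z:at(ps,U,V,4.0,230,165,z)
for n,q in dict(TL=(73,86,.015),TR=(697,80,.015),BR=(705,410,.015),BL=(75,416,.015),screwlo=(340,351,.037),keeper=(585,341,.06),meter=(365,125,.135),bolt1=(96,103,.015),bolt2=(676,97,.015),bolt3=(681,387,.015),bolt4=(95,392,.015),tabtop=(463,290,.16)).items(): print(n,(T(*q)*1000).round(1))
for n,q in dict(nl=(52,446,.015),nr=(340,443,.015),fr=(345,125,.015),b1=(69,427,.015),b2=(320,428,.015),b3=(331,128,.015),screw=(296,268,.037),meter=(141,155,.135)).items(): print('s',n,(S(*q)*1000).round(1))
E
```

```text
TL [712.6 144.7  15. ]
TR [ 709.  -226.1   15. ]
BR [ 511.2 -224.5   15. ]
BL [515.1 144.4  15. ]
screwlo [547.3 -11.8  37. ]
keeper [ 546.9 -152.7   60. ]
meter [658.9 -30.1 135. ]
bolt1 [702.  131.1  15. ]
bolt2 [ 698.9 -213.3   15. ]
bolt3 [ 525.1 -210.8   15. ]
bolt4 [529.1 132.7  15. ]
tabtop [561.3 -81.8 160. ]
s nl [710.1 149.3  15. ]
s nr [512.5 147.4  15. ]
s fr [ 509.3 -215.6   15. ]
s b1 [700.8 131.9  15. ]
s b2 [526.4 133.6  15. ]
s b3 [ 521.4 -211.3   15. ]
s screw [546.   -7.4  37. ]
s meter [656.4 -21.2 135. ]
```

```bash
cat >> h.py <<'E'
YAW=-0.0105; O=np.array([.6564,-.0289,0])
RW=R.from_euler('z',YAW).as_matrix()
def r2w(x,y,z): return O+RW@np.array([x,y,z])/1000
def w2r(X): return RW.T@(np.asarray(X)-O)*1000
def cropf(f,u0,v0): return lambda U,V:((U+.5)/f-.5+u0,(V+.5)/f-.5+v0)
CS=cropf(4.,230,165); CT=cropf(6.5,262,140)
def tri(pa,a,pb,b):
    o1,d1=ray(pa,*a);o2,d2=ray(pb,*b)
    s=np.linalg.lstsq(np.c_[d1,-d2],o2-o1,rcond=None)[0]
    A,B=o1+d1*s[0],o2+d2*s[1]; return (A+B)/2,np.linalg.norm(A-B)*1000
def planex(p,uv,x): # hit plane rig x
    o,d=ray(p,*uv); o=w2r(o); d=RW.T@d; return o+d*(x-o[0])/d[0]
E
python3 - <<'E'
from h import *
pt=ctrl.read_camera("top"); ps=ctrl.read_camera("side")
for n,a,b in [("tabtip",(294,53),(463,289)),]:
    X,e=tri(ps,CS(*a),pt,CT(*b)); print(n,w2r(X).round(1),round(e,1))
# predicted pixels of key points in crops
def pc(p,X,f,u0,v0):
    u=proj(p,r2w(*X)); return ((u-[u0,v0]+.5)*f-.5).round(0)
for n,X in dict(pivot=(-110,-51.9,50),tip=(-110,-51.9,134),rod=(-110,-51.9,143),tabtip=(-110,-51.9,184.5),screw=(-110,18.1,37),seat=(-110,-125,50),nose=(-110,-126.5,60.5),metertop=(0,0,135),headtopF=(0,-110,83),headB=(0,-140,83)).items():
    print(n,pc(ps,X,4.,230,165),pc(pt,X,6.5,262,140))
for i in range(3):
  for c in ("side","top"):
    p,o=look(["bail_tab","handle_tip","bail_rod","lever_pivot","keeper_back","head_back","stop"],c)
    for k,v in o.items(): print(c,k,[(w2r(a).round(0).tolist(),b) for a,b in v])
E
```

```text
tabtip [-104.   -53.1  184.3] 11.9
pivot [298. 194.] [457. 348.]
tip [296. 108.] [459. 326.]
rod [295.  98.] [459. 323.]
tabtip [294.  52.] [460. 311.]
screw [295. 266.] [336. 352.]
seat [301. 137.] [584. 347.]
nose [301. 126.] [588. 344.]
metertop [142. 148.] [363. 130.]
headtopF [163. 115.] [558. 147.]
headB [166.  93.] [610. 147.]
side bail_tab [([-107.0, -47.0, 141.0], 0.59), ([-230.0, 458.0, 64.0], 0.31)]
side handle_tip [([-109.0, -51.0, 108.0], 0.84)]
side bail_rod []
side lever_pivot [([-59.0, 59.0, 12.0], 0.96), ([-115.0, -46.0, 111.0], 0.72)]
side keeper_back [([-59.0, 63.0, 14.0], 0.96), ([-313.0, 280.0, 16.0], 0.44)]
side head_back [([-61.0, 61.0, 15.0], 0.8), ([-314.0, 279.0, 12.0], 0.43)]
side stop [([-112.0, 22.0, 17.0], 0.42)]
top bail_tab []
top handle_tip []
top bail_rod []
top lever_pivot [([-57.0, -21.0, 14.0], 0.86), ([-201.0, -334.0, 83.0], 0.32)]
top keeper_back [([-56.0, -17.0, 10.0], 0.85)]
top head_back [([-57.0, -24.0, 16.0], 0.74)]
top stop [([-108.0, 16.0, 24.0], 0.38)]
side bail_tab [([-107.0, -49.0, 142.0], 0.53), ([-57.0, 60.0, 14.0], 0.52)]
side handl
[... 340 characters left out ...]
eper_back [([-55.0, -21.0, 9.0], 0.95)]
top head_back [([-56.0, -23.0, 14.0], 0.84)]
top stop [([-109.0, 16.0, 21.0], 0.53)]
side bail_tab []
side handle_tip [([-109.0, -50.0, 110.0], 0.66), ([-59.0, 58.0, 15.0], 0.25)]
side bail_rod [([-111.0, -48.0, 141.0], 0.58)]
side lever_pivot [([-58.0, 61.0, 12.0], 0.65)]
side keeper_back [([-59.0, 59.0, 16.0], 0.69)]
side head_back [([-60.0, 63.0, 12.0], 0.8)]
side stop [([-113.0, 24.0, 22.0], 0.62)]
top bail_tab [([-1.0, -1.0, 108.0], 0.34)]
top handle_tip []
top bail_rod []
top lever_pivot [([-56.0, -23.0, 14.0], 0.58)]
top keeper_back [([-57.0, -20.0, 11.0], 0.59)]
top head_back [([-55.0, -20.0, 15.0], 0.89)]
top stop [([-107.0, 9.0, 22.0], 0.55)]
```

```bash
cat >> h.py <<'E'
RT=RW@np.array([[0,1,0],[1,0,0],[0,0,-1.]])  # desired tool: x=rig y, y=rig x, z=down
def plan(*tcp_rig):  # prints shift in tool axes and turn from the current measured pose
    s=ctrl.get_state(); Rc=R.from_quat(s["tcp_rot"]).as_matrix()
    d=Rc.T@(r2w(*tcp_rig)-s["eef_pos"])*1000
    t=np.degrees(R.from_matrix(Rc.T@RT).as_rotvec())
    print("turn",t.round(2),"shift",d.round(1),"| rig now",w2r(s["eef_pos"]).round(1),"t",s["time"],"F",s["contact_force"].round(1))
E
python3 -c "
from h import *
plan(-110,-52,240)"
```

```text
turn [ -0.    -0.   -66.61] shift [ 472.3 -390.    13.4] | rig now [-388.7 -597.5  253.3] t 3.8 F [ 0.6  0.5 -0.5]
```

The manual's scale: shifts go in shares of 300 mm and turns go in shares of 45 degrees. Converting my numbers, 250 mm / 300 = 0.8333, 230 mm / 300 = 0.7667, -36 degrees / 45 = -0.8.

Emit:
send_rows --rows "0 0 -0.0889 0.0833 -0.0667 0 1; 0 0 -0.2 0.2 -0.1667 0.0033 1; 0 0 -0.3111 0.3167 -0.2667 0.0067 1; 0 0 -0.4222 0.4333 -0.36 0.01 1; 0 0 -0.5333 0.55 -0.4533 0.0133 1; 0 0 -0.6444 0.6667 -0.55 0.0167 1; 0 0 -0.7333 0.7667 -0.6333 0.02 1; 0 0 -0.8 0.8333 -0.6867 0.0233 1"

```text
time: 4.8
eef_pos: [0.4129, -0.3339, 0.2465]
tcp_rot: [0.87, 0.492, 0.0, 0.0]
contact_force: [0.6, -0.2, 0.3]
opening: 1.001
finger_force: 0.0
```

```bash
python3 -c "
from h import *
plan(-110,-52,240)"
```

```text
turn [ 2.000e-02  1.000e-02 -3.043e+01] shift [286.3 -17.    6.5] | rig now [-240.3 -307.5  246.5] t 4.8 F [ 0.6 -0.2  0.3]
```

In the tool's units: 286 mm / 300 = 0.9533, 6.5 mm / 300 = 0.0217, -30.4 degrees / 45 = -0.6756.

Emit:
send_rows --rows "0 0 -0.1111 0.1333 -0.0067 0.0033 1; 0 0 -0.2222 0.2833 -0.0167 0.0067 1; 0 0 -0.3333 0.4333 -0.0267 0.01 1; 0 0 -0.4444 0.5833 -0.0333 0.0133 1; 0 0 -0.5556 0.7333 -0.0433 0.0167 1; 0 0 -0.6444 0.85 -0.05 0.02 1; 0 0 -0.6756 0.92 -0.055 0.0217 1; 0 0 -0.6756 0.9533 -0.0567 0.0217 1"

```text
time: 5.8
eef_pos: [0.5462, -0.0811, 0.2399]
tcp_rot: [0.712, 0.703, -0.0, 0.0]
contact_force: [0.5, -0.5, 0.3]
opening: 1.002
finger_force: 0.0
```

```bash
python3 - <<'E'
from h import *
plan(-110,-52,174)
c=np.mean([ctrl.read_camera("side")["color"].astype(float) for _ in range(6)],0)
a=cv2.resize(c[150:240,250:340][:,:,::-1].clip(0,255).astype(np.uint8),None,fx=6,fy=6,interpolation=cv2.INTER_CUBIC)
cv2.imwrite("pics/a2.png",a)
E
```

```text
turn [ 0.    0.01 -0.14] shift [ 1.3 -0.3 65.9] | rig now [-109.7  -53.3  239.9] t 5.8 F [ 0.5 -0.5  0.3]
```

View pics/a2.png

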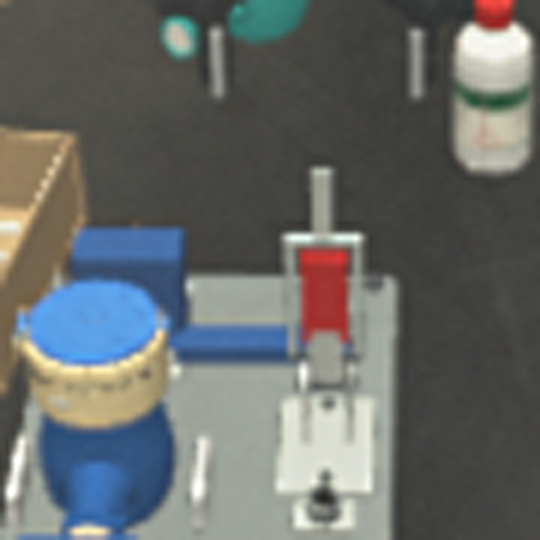

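The fingers (217,70) and (417,70) straddle the tab tip (320,168), with a midpoint within about 1.5 mm of it. The crossbar is at (323,239) and the lever is about upright.

```bash
python3 - <<'E'
from h import *
p=ctrl.read_camera("side")
for th in range(-20,21,5):
    s,c=np.sin(np.radians(th)),np.cos(np.radians(th)); o=[]
    for r in (134.5,93,84,28):
        u=proj(p,r2w(-110,-51.9+r*s,50+r*c)); o.append(((u-[250,150]+.5)*6-.5).round(0).tolist())
    print(th,o)
E
```

```text
-20 [[325.0, 131.0], [326.0, 210.0], [326.0, 227.0], [327.0, 330.0]]
-15 [[324.0, 137.0], [325.0, 215.0], [325.0, 231.0], [327.0, 332.0]]
-10 [[323.0, 146.0], [325.0, 221.0], [325.0, 237.0], [327.0, 334.0]]
-5 [[322.0, 156.0], [324.0, 228.0], [324.0, 244.0], [326.0, 336.0]]
0 [[321.0, 169.0], [323.0, 237.0], [324.0, 252.0], [326.0, 339.0]]
5 [[321.0, 183.0], [323.0, 248.0], [323.0, 261.0], [326.0, 342.0]]
10 [[320.0, 200.0], [322.0, 259.0], [323.0, 271.0], [326.0, 346.0]]
15 [[319.0, 218.0], [322.0, 271.0], [322.0, 283.0], [326.0, 349.0]]
20 [[318.0, 238.0], [321.0, 285.0], [322.0, 295.0], [326.0, 353.0]]
```

In the tool's units: 66 mm / 300 = 0.22, 55 mm / 300 = 0.1833.

Emit:
send_rows --rows "0 0 0 0.0033 0 0.05 1; 0 0 0 0.0033 0 0.1167 0.3; 0 0 0 0.0033 0 0.1833 0; 0 0 0 0.0033 0 0.22 -0.3; 0 0 0 0.0033 0 0.22 -0.6; 0 0 0 0.0033 0 0.22 -0.8; 0 0 0 0.0033 0 0.22 -1; 0 0 0 0.0033 0 0.22 -1" --grip_force 20

```text
time: 7.15
eef_pos: [0.5458, -0.0811, 0.1738]
tcp_rot: [0.712, 0.702, 0.0, 0.0]
contact_force: [0.6, -0.6, -4.0]
opening: 0.11
finger_force: 20.5
```

Emit:
send_rows --rows "0 0 0 0 0 0 -1; 0 0 0 0 0 0 -1"

```text
time: 7.4
eef_pos: [0.5458, -0.0811, 0.1738]
tcp_rot: [0.712, 0.702, -0.0, -0.0]
contact_force: [0.6, -0.6, -4.3]
opening: 0.115
finger_force: 20.5
```

In the tool's units: -64.7 mm / 300 = -0.2157, -57.6 mm / 300 = -0.192.

Emit:
send_rows --rows "0 0 0 -0.025 0 0.001 -1; 0 0 0 -0.055 0 0.005 -1; 0 0 0 -0.0833 0 0.011 -1; 0 0 0 -0.1123 0 0.02 -1; 0 0 0 -0.14 0 0.0313 -1; 0 0 0 -0.1667 0 0.0453 -1; 0 0 0 -0.192 0 0.0613 -1; 0 0 0 -0.2157 0 0.0797 -1"

```text
time: 8.4
eef_pos: [0.5454, -0.1471, 0.1503]
tcp_rot: [0.712, 0.702, -0.0, 0.001]
contact_force: [-0.7, -1.3, 4.3]
opening: 0.112
finger_force: 21.2
```

```bash
python3 - <<'E'
from h import *
plan(-110,-118,150)
p,o=look(["bail_tab","handle_tip","bail_rod"],"side")
for k,v in o.items(): print(k,[(w2r(a).round(0).tolist(),b) for a,b in v])
c=np.mean([ctrl.read_camera("side")["color"].astype(float) for _ in range(4)],0)
a=cv2.resize(c[150:240,250:340][:,:,::-1].clip(0,255).astype(np.uint8),None,fx=6,fy=6,interpolation=cv2.INTER_CUBIC)
cv2.imwrite("pics/a3.png",a)
E
```

```text
turn [ 0.08  0.1  -0.2 ] shift [ 1.3 -0.2  0.3] | rig now [-109.8 -119.3  150.3] t 8.4 F [-0.7 -1.3  4.3]
bail_tab [([-107.0, -88.0, 117.0], 0.46)]
handle_tip [([-111.0, -51.0, 104.0], 0.65)]
bail_rod [([-111.0, -87.0, 117.0], 0.6)]
```

View pics/a3.png

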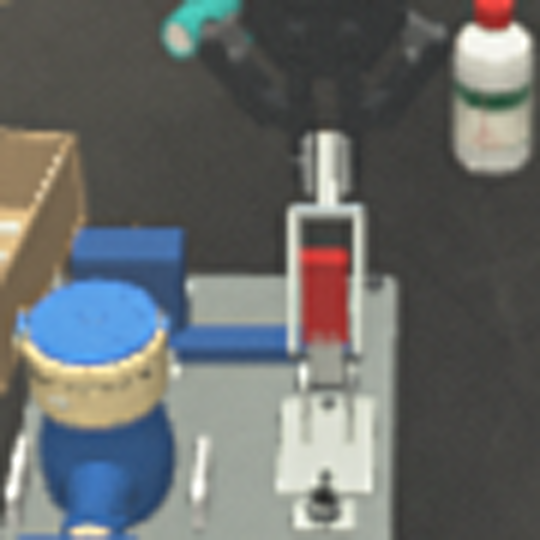

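The bail has swung about 40° and its crossbar is at (327,208). The lever is still upright with its red top at (324,250), and the tab is held between the pads at (325,165). I'll keep swinging and pull outward.

In the tool's units: 72.7 mm / 300 = 0.2423, 24.3 mm / 300 = 0.081.

Emit:
send_rows --rows "0 0 0 -0.022 0 0.0203 -1; 0 0 0 -0.0423 0 0.0423 -1; 0 0 0 -0.07 0 0.081 -1; 0 0 0 -0.0867 0 0.1 -1; 0 0 0 -0.1067 0 0.12 -1; 0 0 0 -0.1267 0 0.1533 -1; 0 0 0 -0.1433 0 0.1833 -1; 0 0 0 -0.1533 0 0.2423 -1"

```text
time: 9.8
eef_pos: [0.5444, -0.1924, 0.0768]
tcp_rot: [0.712, 0.702, -0.0, 0.001]
contact_force: [0.8, 1.9, 0.4]
opening: 0.11
finger_force: 19.5
```

```bash
python3 - <<'E'
from h import *
plan(-110,-162.4,47.3)
p,o=look(["bail_tab","handle_tip","bail_rod"],"side")
for k,v in o.items(): print(k,[(w2r(a).round(0).tolist(),b) for a,b in v])
E
```

```text
turn [ 0.02  0.07 -0.17] shift [ 2.3  0.2 29.5] | rig now [-110.2 -164.7   76.8] t 9.8 F [0.8 1.9 0.4]
bail_tab []
handle_tip [([-112.0, -70.0, 76.0], 0.81)]
bail_rod [([-117.0, -105.0, 73.0], 0.5)]
```

In the tool's units: 29.5 mm / 300 = 0.0983, 25.5 mm / 300 = 0.085.

Emit:
send_rows --rows "0 0 0 0 0 0.0167 -1; 0 0 0 0 0 0.0333 -1; 0 0 0 0.001 0 0.0467 -1; 0 0 0 0.0023 0 0.06 -1; 0 0 0 0.004 0 0.0733 -1; 0 0 0 0.0053 0 0.085 -1; 0 0 0 0.0067 0 0.0983 -1; 0 0 0 0.0067 0 0.0983 -1"

```text
time: 11.0
eef_pos: [0.5443, -0.1896, 0.0473]
tcp_rot: [0.712, 0.702, 0.0, -0.0]
contact_force: [1.9, -3.5, 0.4]
opening: 0.113
finger_force: 20.3
```

```bash
cat >> h.py <<'E'
from scipy.optimize import fsolve
def bail(gy,gz,th0=-30):
    """lever angle (deg, + to +y) and rod position from grip point (rig y,z)"""
    f=lambda t: np.hypot(gy+51.9-18*np.sin(t[0]),gz-50-18*np.cos(t[0]))-103
    t=fsolve(f,[np.radians(th0)])[0]; h=np.array([-51.9+18*np.sin(t),50+18*np.cos(t)])
    return round(float(np.degrees(t)),1),(h+(np.array([gy,gz])-h)*75/103).round(1)
E
python3 - <<'E'
from h import *
plan(-110,-152,47)
q=w2r(ctrl.get_state()["eef_pos"]); print(bail(q[1],q[2]-3))
c=np.mean([ctrl.read_camera("side")["color"].astype(float) for _ in range(6)],0)
a=cv2.resize(c[160:230,270:340][:,:,::-1].clip(0,255).astype(np.uint8),None,fx=8,fy=8,interpolation=cv2.INTER_CUBIC)
cv2.imwrite("pics/a4.png",a)
p=ctrl.read_camera("side")
for X in [(-110,-125,50),(-110,-118,50),(-110,-135,50),(-93,-135,50)]:
    print(((proj(p,r2w(*X))-[270,160]+.5)*8-.5).round(0))
E
```

```text
turn [ 0.   -0.02 -0.21] shift [9.9 0.4 0.3] | rig now [-110.4 -161.9   47.3] t 11.0 F [ 1.9 -3.5  0.4]
(-30.6, array([-134.5,   50.1]))
[283. 315.]
[282. 325.]
[284. 300.]
[242. 300.]
```

View pics/a4.png

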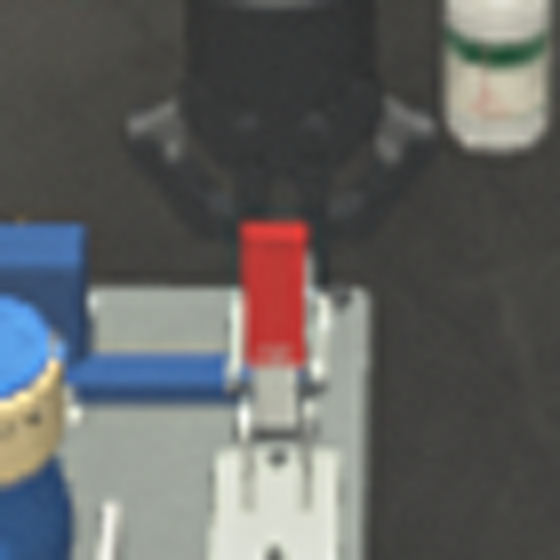

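The lever now leans towards the keeper, with its red top at (274,228). The bail is horizontal behind it, and the computed crossbar position is rig y −134.5, z 50. Next I'll draw it to +y by feel.

In the tool's units: 5 mm / 300 = 0.0167, 4 mm / 300 = 0.0133.

Emit:
send_rows --rows "0 0 0 0.0033 0 0 -1; 0 0 0 0.0067 0 0 -1; 0 0 0 0.01 0 0 -1; 0 0 0 0.0133 0 0 -1; 0 0 0 0.0167 0 0 -1; 0 0 0 0.0167 0 0 -1"

```text
time: 12.1
eef_pos: [0.5445, -0.1852, 0.0479]
tcp_rot: [0.712, 0.702, -0.0, 0.0]
contact_force: [0.5, -5.4, -0.0]
opening: 0.115
finger_force: 20.3
```

In the tool's units: 3 mm / 300 = 0.01, 2 mm / 300 = 0.0067.

Emit:
send_rows --rows "0 0 0 0.0033 0 0 -1; 0 0 0 0.0067 0 0 -1; 0 0 0 0.01 0 0 -1; 0 0 0 0.01 0 0 -1"

```text
time: 12.6
eef_pos: [0.5445, -0.1824, 0.0479]
tcp_rot: [0.712, 0.702, -0.0, 0.001]
contact_force: [1.1, -6.7, 0.3]
opening: 0.11
finger_force: 20.3
```

```bash
python3 - <<'E'
from h import *
plan(-110,-152,47)
q=w2r(ctrl.get_state()["eef_pos"]); print(bail(q[1],q[2]-3))
E
```

```text
turn [ 0.02  0.08 -0.19] shift [2.7 0.3 0.8] | rig now [-110.3 -154.7   47.9] t 12.6 F [ 1.1 -6.7  0.3]
(-7.6, array([-127.4,   51.1]))
```

In the tool's units: 2 mm / 300 = 0.0067, 1.5 mm / 300 = 0.005.

Emit:
send_rows --rows "0 0 0 0 0 0.0023 -1; 0 0 0 0 0 0.005 -1; 0 0 0 0.0033 0 0.005 -1; 0 0 0 0.0067 0 0.005 -1; 0 0 0 0.0067 0 0.005 -1"

```text
time: 13.22
eef_pos: [0.5444, -0.1799, 0.046]
tcp_rot: [0.712, 0.702, -0.0, 0.0]
contact_force: [1.5, -6.1, -0.2]
opening: 0.113
finger_force: 20.2
```

Emit:
send_rows --rows "0 0 0 0.0033 0 0 -1; 0 0 0 0.0067 0 0 -1; 0 0 0 0.0067 0 0 -1"

```text
time: 13.6
eef_pos: [0.5444, -0.1775, 0.046]
tcp_rot: [0.712, 0.702, 0.0, -0.0]
contact_force: [2.5, -4.2, -1.2]
opening: 0.109
finger_force: 20.2
```

```bash
python3 - <<'E'
from h import *
plan(-110,-152,47)
q=w2r(ctrl.get_state()["eef_pos"]); print(bail(q[1],q[2]-3,0))
E
```

```text
turn [-0.01 -0.01 -0.2 ] shift [-2.2  0.4 -1. ] | rig now [-110.4 -149.8   46. ] t 13.6 F [ 2.5 -4.2 -1.2]
(6.5, array([-122.6,   49.8]))
```

In the tool's units: 2 mm / 300 = 0.0067, 1 mm / 300 = 0.0033.

Emit:
send_rows --rows "0 0 0 0.0033 0 0 -1; 0 0 0 0.0067 0 0 -1; 0 0 0 0.0067 0 0 -1"

```text
time: 13.98
eef_pos: [0.5444, -0.1763, 0.0462]
tcp_rot: [0.712, 0.702, -0.0, 0.0]
contact_force: [2.1, -6.3, -1.5]
opening: 0.111
finger_force: 20.2
```

In the tool's units: 2 mm / 300 = 0.0067, 1 mm / 300 = 0.0033.

Emit:
send_rows --rows "0 0 0 0.0033 0 0 -1; 0 0 0 0.0067 0 0 -1; 0 0 0 0.0067 0 0 -1"

```text
time: 14.35
eef_pos: [0.5446, -0.1747, 0.0464]
tcp_rot: [0.712, 0.702, -0.001, 0.001]
contact_force: [0.2, -7.9, -0.8]
opening: 0.111
finger_force: 20.2
```

```bash
python3 - <<'E'
from h import *
plan(-110,-152,47)
q=w2r(ctrl.get_state()["eef_pos"]); print(bail(q[1],q[2]-3,10))
c=np.mean([ctrl.read_camera("side")["color"].astype(float) for _ in range(6)],0)
a0=cv2.imread("pics/side0.png")[:,:,::-1].astype(float)
# shift of the blue head/arm between start and now (rows), by phase correlation
for n,(v0,v1,u0,u1) in dict(arm=(200,218,280,296),head=(182,210,262,282),plate=(225,275,280,315)).items():
    s,r=cv2.phaseCorrelate(cv2.resize(a0[v0:v1,u0:u1].mean(2),None,fx=4,fy=4,interpolation=2),cv2.resize(c[v0:v1,u0:u1].mean(2),None,fx=4,fy=4,interpolation=2)); print(n,np.round(np.array(s)/4,2),round(r,2))
p=ctrl.read_camera("side"); print("px per mm y:",(proj(p,r2w(-60,-115,50))-proj(p,r2w(-60,-125,50)))/10)
E
```

```text
turn [ 0.01  0.12 -0.16] shift [-5.1  0.3 -0.6] | rig now [-110.3 -146.9   46.4] t 14.35 F [ 0.2 -7.9 -0.8]
(16.7, array([-119.7,   49.9]))
arm [-0.01  0.04] 0.72
head [-0. -0.] 0.86
plate [-0.  0.] 0.86
px per mm y: [-0.01913382  0.18627334]
```

In the tool's units: 2 mm / 300 = 0.0067, 1 mm / 300 = 0.0033.

Emit:
send_rows --rows "0 0 0 0.0033 0 0 -1; 0 0 0 0.0067 0 0 -1; 0 0 0 0.0067 0 0 -1"

```text
time: 15.08
eef_pos: [0.5446, -0.174, 0.0466]
tcp_rot: [0.712, 0.703, -0.002, 0.002]
contact_force: [-1.1, -10.5, -1.0]
opening: 0.108
finger_force: 20.2
```

```bash
cat >> h.py <<'E'
def headshift():
    c=np.mean([ctrl.read_camera("side")["color"].astype(float) for _ in range(6)],0)
    a0=cv2.imread("pics/side0.png")[:,:,::-1].astype(float)
    for n,(v0,v1,u0,u1) in dict(arm=(200,218,280,296),head=(182,210,262,282)).items():
        s,r=cv2.phaseCorrelate(*[cv2.resize(k[v0:v1,u0:u1].mean(2),None,fx=4,fy=4,interpolation=2) for k in (a0,c)]); print(n,np.round(np.array(s)/4/.186,1),"mm",round(r,2))
E
python3 - <<'E'
from h import *
plan(-110,-152,47)
q=w2r(ctrl.get_state()["eef_pos"]); print(bail(q[1],q[2]-3,10))
headshift()
E
```

```text
turn [ 0.03  0.27 -0.12] shift [-5.8  0.3 -0.4] | rig now [-110.3 -146.2   46.6] t 15.075 F [ -1.1 -10.5  -1. ]
(19.4, array([-119.,   50.]))
arm [-0.1  0.2] mm 0.68
head [-0.  0.] mm 0.82
```

In the tool's units: 4.3 mm / 300 = 0.0143, -1.5 mm / 300 = -0.005.

Emit:
send_rows --rows "0 0 0 -0.005 0 0 -1; 0 0 0 -0.01 0 0 -1; 0 0 0 -0.01 0 0.005 -1; 0 0 0 -0.01 0 0.01 -1; 0 0 0 -0.01 0 0.0143 -1; 0 0 0 -0.01 0 0.0143 -1"

```text
time: 16.12
eef_pos: [0.5446, -0.174, 0.0419]
tcp_rot: [0.712, 0.702, 0.0, -0.001]
contact_force: [1.5, 3.0, 2.4]
opening: 0.11
finger_force: 20.7
```

```bash
python3 - <<'E'
from h import *
plan(-110,-152,47)
q=w2r(ctrl.get_state()["eef_pos"]); print(bail(q[1],q[2]-3,10))
E
```

```text
turn [-0.01 -0.08 -0.22] shift [-5.8  0.3 -5.2] | rig now [-110.3 -146.2   41.9] t 16.125 F [1.5 3.  2.4]
(14.9, array([-119.3,   46.6]))
```

Emit:
send_rows --rows "0 0 0 0 0 0 -0.8; 0 0 0 0 0 0 -0.5; 0 0 0 0 0 0 -0.3; 0 0 0 0 0 0 -0.3; 0 0 0 0 0 0 -0.3"

```text
time: 16.75
eef_pos: [0.5443, -0.1749, 0.0417]
tcp_rot: [0.712, 0.702, -0.0, -0.0]
contact_force: [0.1, -0.0, 0.0]
opening: 0.347
finger_force: 0.0
```

In the tool's units: -135 mm / 300 = -0.45, -130 mm / 300 = -0.4333.

Emit:
send_rows --rows "0 0 0 0 0 -0.0333 -0.3; 0 0 0 0 0 -0.1 -0.3; 0 0 0 -0.0167 0 -0.2 -0.3; 0 0 0 -0.0333 0 -0.3 -0.3; 0 0 0 -0.0667 0 -0.3833 -0.3; 0 0 0 -0.1 0 -0.4333 -0.3; 0 0 0 -0.1333 0 -0.45 -1; 0 0 0 -0.1667 0 -0.45 -1"

```text
time: 17.75
eef_pos: [0.5436, -0.2253, 0.1768]
tcp_rot: [0.712, 0.702, -0.0, -0.0]
contact_force: [1.2, 0.4, -0.5]
opening: -0.003
finger_force: 0.0
```

```bash
python3 - <<'E'
from h import *
plan(-110,-90,150); headshift()
def av(cam,v0,v1,u0,u1,f):
    c=np.mean([ctrl.read_camera(cam)["color"].astype(float) for _ in range(6)],0)
    return cv2.resize(c[v0:v1,u0:u1][:,:,::-1].clip(0,255).astype(np.uint8),None,fx=f,fy=f,interpolation=cv2.INTER_CUBIC)
a=av("side",165,225,280,330,9); b=av("top",180,210,300,370,5)
im=np.zeros((540,800,3),np.uint8); im[:540,:450]=a; im[:150,450:800]=b
cv2.imwrite("pics/a5.png",im)
p=ctrl.read_camera("side")
for X in [(-110,-119,46.5),(-110,-160,38),(-93,-119,46.5),(-110,-120.5,60)]: print(((proj(p,r2w(*X))-[280,165]+.5)*9-.5).round(0))
E
```

```text
turn [-0.02 -0.01 -0.21] shift [107.6   0.3  26.8] | rig now [-110.7 -197.6  176.8] t 17.75 F [ 1.2  0.4 -0.5]
arm [-0.   0.2] mm 0.7
head [-0.  0.] mm 0.83
[228. 327.]
[232. 278.]
[181. 327.]
[227. 295.]
```

View pics/a5.png

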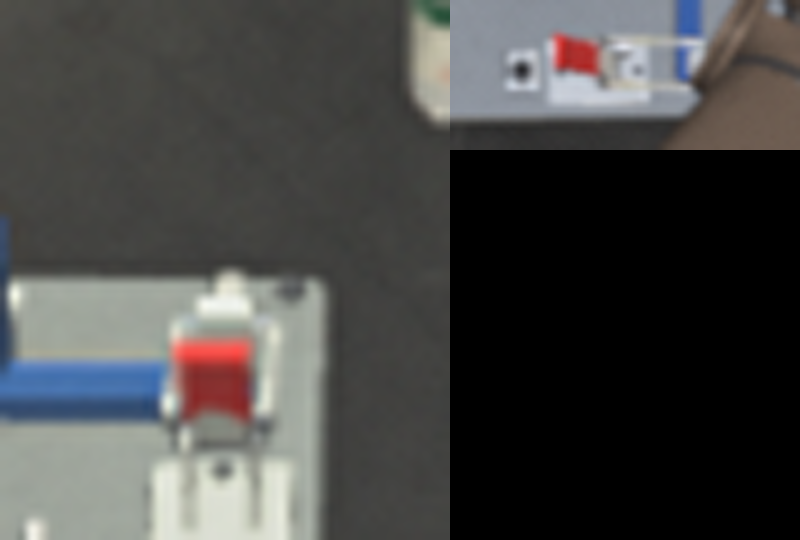

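The bail is hooked: its side wires run to (175,330) and (275,330), the keeper nose is at (225,303), and the tab beyond it is at (230,278). The lever's red top is at (212,350), leaning about 29° past upright to +y. Next I'll push the lever with closed fingertips.

In the tool's units: 122 mm / 300 = 0.4067, 117 mm / 300 = 0.39.

Emit:
send_rows --rows "0 0 0 0.1333 0 0 -1; 0 0 0 0.2833 0 0 -1; 0 0 0 0.39 0 0.0167 -1; 0 0 0 0.4067 0 0.0667 -1; 0 0 0 0.4067 0 0.1267 -1; 0 0 0 0.4067 0 0.1567 -1; 0 0 0 0.4067 0 0.1567 -1"

```text
time: 19.58
eef_pos: [0.5448, -0.1035, 0.1283]
tcp_rot: [0.713, 0.702, -0.001, -0.001]
contact_force: [-0.2, 0.0, 1.1]
opening: -0.004
finger_force: 0.0
```

```bash
python3 - <<'E'
from h import *
plan(-110,-38,131); headshift()
p,o=look(["handle_tip","lever"],"side"); print({k:[(w2r(a).round(0).tolist(),b) for a,b in v] for k,v in o.items()})
E
```

```text
turn [-0.15 -0.05 -0.28] shift [37.7  0.6 -2.6] | rig now [-110.8  -75.7  128.3] t 19.575 F [-0.2  0.   1.1]
arm [-0.   0.3] mm 0.67
head [-0. -0.] mm 0.84
{'handle_tip': [([-109.0, -35.0, 69.0], 0.72)], 'lever': [([-110.0, -35.0, 71.0], 0.55)]}
```

```bash
cat >> h.py <<'E'
def lever_fit():
    """fit lever angle from red pixels' row range in the side view (column band on the lever)"""
    c=np.mean([ctrl.read_camera("side")["color"].astype(float) for _ in range(4)],0)[180:240,296:312]
    w=((c[...,0]-np.maximum(c[...,1],c[...,2]))/100).clip(0,1); v=np.arange(180,240)
    rows=w.max(1); k=np.where(rows>.4)[0]
    p=ctrl.read_camera("side"); f=lambda th,r:proj(p,r2w(-110,-51.9+r*np.sin(th),50+r*np.cos(th)))[1]
    obs=((w.sum(1)*v).sum()/w.sum()); 
    ths=np.radians(np.arange(-40,100,2)); m=np.array([np.mean([f(t,r) for r in np.linspace(28,84,9)]) for t in ths])
    print("red rows",v[k].min() if len(k) else None,v[k].max() if len(k) else None,"centroid",round(obs,1),"theta",np.degrees(ths[np.argmin(abs(m-obs))]).round())
E
python3 -c "
from h import *
lever_fit()"
```

```text
red rows 203 211 centroid 206.0 theta 28.0
```

In the tool's units: 45 mm / 300 = 0.15, 43 mm / 300 = 0.1433.

Emit:
send_rows --rows "0 0 0 0.0333 0 -0.0033 -1; 0 0 0 0.0667 0 -0.0067 -1; 0 0 0 0.1 0 -0.0083 -1; 0 0 0 0.1167 0 -0.0083 -1; 0 0 0 0.1267 0 -0.0083 -1; 0 0 0 0.1367 0 -0.0083 -1; 0 0 0 0.1433 0 -0.0067 -1; 0 0 0 0.15 0 -0.0033 -1"

```text
time: 21.28
eef_pos: [0.5463, -0.058, 0.131]
tcp_rot: [0.712, 0.702, -0.0, 0.0]
contact_force: [-1.0, -1.7, 1.8]
opening: -0.001
finger_force: 1.0
```

```bash
python3 -c "
from h import *
plan(-110,-23,125); lever_fit(); headshift()"
```

```text
turn [ 0.02  0.04 -0.21] shift [ 7.3 -0.2  6. ] | rig now [-109.8  -30.3  131. ] t 21.275 F [-1.  -1.7  1.8]
red rows 203 211 centroid 206.3 theta 30.0
arm [-0.1  0.3] mm 0.68
head [-0. -0.] mm 0.84
```

In the tool's units: 20 mm / 300 = 0.0667, 13.5 mm / 300 = 0.045.

Emit:
send_rows --rows "0 0 0 0.0167 0 0.0083 -1; 0 0 0 0.0333 0 0.02 -1; 0 0 0 0.0467 0 0.0333 -1; 0 0 0 0.06 0 0.045 -1; 0 0 0 0.0667 0 0.05 -1; 0 0 0 0.0667 0 0.05 -1"

```text
time: 22.58
eef_pos: [0.5466, -0.0379, 0.1158]
tcp_rot: [0.712, 0.702, -0.0, 0.0]
contact_force: [-0.0, -3.9, 1.8]
opening: 0.0
finger_force: 1.9
```

```bash
python3 -c "
from h import *
plan(-110,-1,110); lever_fit(); headshift()"
```

```text
turn [ 0.02  0.05 -0.19] shift [ 9.2 -0.3  5.8] | rig now [-109.7  -10.2  115.8] t 22.575 F [-0.  -3.9  1.8]
red rows 213 215 centroid 213.8 theta 52.0
arm [-0.2  1.2] mm 0.16
head [-0.1  0. ] mm 0.55
```

```bash
cat >> h.py <<'E'
def blue():
    a0=cv2.imread("pics/side0.png")[:,:,::-1].astype(float)
    c=np.mean([ctrl.read_camera("side")["color"].astype(float) for _ in range(6)],0)
    for n,(v0,v1,u0,u1) in dict(arm=(198,222,283,293),headtop=(182,205,268,276)).items():
        o=[]
        for k in (a0,c):
            q=k[v0:v1,u0:u1]; w=((q[...,2]-q[...,0]-20)/60).clip(0,1).sum(1); v=np.arange(v0,v1)
            o+= [w.sum().round(0),((w*v).sum()/w.sum()).round(2)]
        print(n,o,"shift mm",((o[3]-o[1])/.186).round(1))
E
python3 -c "
from h import *
blue()"
```

```text
arm [np.float64(52.0), np.float64(206.49), np.float64(52.0), np.float64(208.27)] shift mm 9.6
headtop [np.float64(124.0), np.float64(196.09), np.float64(112.0), np.float64(197.01)] shift mm 4.9
```

In the tool's units: 17 mm / 300 = 0.0567, 15.5 mm / 300 = 0.0517.

Emit:
send_rows --rows "0 0 0 0.0133 0 0.01 -1; 0 0 0 0.03 0 0.02 -1; 0 0 0 0.0433 0 0.035 -1; 0 0 0 0.0567 0 0.0517 -1; 0 0 0 0.0567 0 0.0517 -1"

```text
time: 24.05
eef_pos: [0.5468, -0.0202, 0.1003]
tcp_rot: [0.712, 0.702, 0.0, -0.0]
contact_force: [-0.5, -1.5, 0.8]
opening: 0.001
finger_force: 1.0
```

In the tool's units: 11.5 mm / 300 = 0.0383, 8.5 mm / 300 = 0.0283.

Emit:
send_rows --rows "0 0 0 0.0067 0 0.01 -1; 0 0 0 0.0133 0 0.02 -1; 0 0 0 0.0167 0 0.0283 -1; 0 0 0 0.02 0 0.0383 -1; 0 0 0 0.02 0 0.0383 -1"

```text
time: 24.68
eef_pos: [0.5464, -0.0142, 0.0883]
tcp_rot: [0.712, 0.702, 0.0, -0.001]
contact_force: [1.0, -1.0, 0.5]
opening: 0.003
finger_force: 0.5
```

```bash
python3 -c "
from h import *
plan(-110,14,82); lever_fit(); blue()"
```

```text
turn [-0.06 -0.08 -0.23] shift [0.4 0.1 6.3] | rig now [-110.1   13.6   88.3] t 24.675 F [ 1.  -1.   0.5]
red rows 223 228 centroid 225.8 theta 94.0
arm [np.float64(52.0), np.float64(206.49), np.float64(25.0), np.float64(209.32)] shift mm 15.2
headtop [np.float64(124.0), np.float64(196.09), np.float64(113.0), np.float64(197.04)] shift mm 5.1
```

```bash
python3 - <<'E'
from h import *
def av(cam,v0,v1,u0,u1,f):
    c=np.mean([ctrl.read_camera(cam)["color"].astype(float) for _ in range(6)],0)
    return cv2.resize(c[v0:v1,u0:u1][:,:,::-1].clip(0,255).astype(np.uint8),None,fx=f,fy=f,interpolation=cv2.INTER_CUBIC)
a=av("side",175,240,255,320,7); b=av("top",150,210,310,380,5)
im=np.zeros((455,805,3),np.uint8); im[:455,:455]=a; im[:300,455:805]=b
cv2.imwrite("pics/a6.png",im)
E
```

```text
(no output)
```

View pics/a6.png

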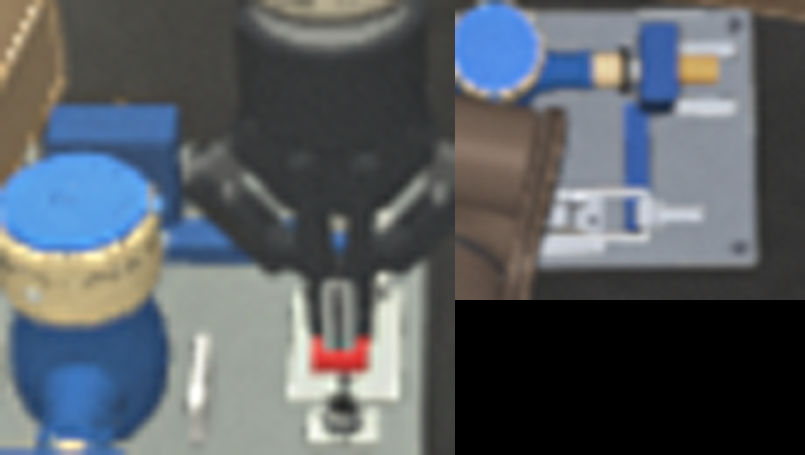

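The crossbar sits behind the keeper at (650,212) with the tab beyond it, and the head has been drawn to the meter. The lever's red end at (340,352) is nearly level above the stop screw (343,410). Now I'll lower it slowly.

In the tool's units: 12 mm / 300 = 0.04, 11 mm / 300 = 0.0367.

Emit:
send_rows --rows "0 0 0 0.0067 0 0.0067 -1; 0 0 0 0.0133 0 0.0133 -1; 0 0 0 0.0167 0 0.02 -1; 0 0 0 0.02 0 0.0267 -1; 0 0 0 0.02 0 0.0317 -1; 0 0 0 0.02 0 0.0367 -1; 0 0 0 0.02 0 0.04 -1; 0 0 0 0.02 0 0.04 -1"

```text
time: 26.82
eef_pos: [0.5465, -0.0087, 0.0765]
tcp_rot: [0.712, 0.702, -0.0, -0.0]
contact_force: [0.3, 1.3, 0.4]
opening: 0.003
finger_force: 0.1
```

In the tool's units: 2 mm / 300 = 0.0067, 1.5 mm / 300 = 0.005.

Emit:
send_rows --rows "0 0 0 0 0 0.0017 -1; 0 0 0 0 0 0.0033 -1; 0 0 0 0 0 0.005 -1; 0 0 0 0 0 0.0067 -1; 0 0 0 0 0 0.0067 -1"

```text
time: 27.45
eef_pos: [0.5468, -0.0088, 0.0748]
tcp_rot: [0.712, 0.702, -0.0, 0.0]
contact_force: [0.5, -1.1, 0.3]
opening: -0.001
finger_force: 0.0
```

In the tool's units: 2 mm / 300 = 0.0067, 1.5 mm / 300 = 0.005.

Emit:
send_rows --rows "0 0 0 0 0 0.0017 -1; 0 0 0 0 0 0.0033 -1; 0 0 0 0 0 0.005 -1; 0 0 0 0 0 0.0067 -1; 0 0 0 0 0 0.0067 -1"

```text
time: 28.08
eef_pos: [0.5469, -0.0088, 0.0728]
tcp_rot: [0.712, 0.702, 0.0, 0.0]
contact_force: [-0.2, -0.3, 0.5]
opening: -0.001
finger_force: 0.0
```

In the tool's units: 2 mm / 300 = 0.0067, 1.5 mm / 300 = 0.005.

Emit:
send_rows --rows "0 0 0 0 0 0.0017 -1; 0 0 0 0 0 0.0033 -1; 0 0 0 0 0 0.005 -1; 0 0 0 0 0 0.0067 -1; 0 0 0 0 0 0.0067 -1"

```text
time: 28.7
eef_pos: [0.5468, -0.0088, 0.0708]
tcp_rot: [0.712, 0.702, -0.0, -0.0]
contact_force: [-0.1, -0.9, -0.0]
opening: -0.003
finger_force: 0.0
```

In the tool's units: 1.5 mm / 300 = 0.005, 1 mm / 300 = 0.0033.

Emit:
send_rows --rows "0 0 0 0 0 0.0017 -1; 0 0 0 0 0 0.0033 -1; 0 0 0 0 0 0.005 -1; 0 0 0 0 0 0.005 -1"

```text
time: 29.2
eef_pos: [0.5468, -0.0088, 0.0694]
tcp_rot: [0.712, 0.702, -0.0, -0.0]
contact_force: [-0.1, 0.2, 0.1]
opening: 0.003
finger_force: 0.0
```

In the tool's units: 1.5 mm / 300 = 0.005, 1 mm / 300 = 0.0033.

Emit:
send_rows --rows "0 0 0 0 0 0.0017 -1; 0 0 0 0 0 0.0033 -1; 0 0 0 0 0 0.005 -1; 0 0 0 0 0 0.005 -1"

```text
time: 29.7
eef_pos: [0.5468, -0.0088, 0.0679]
tcp_rot: [0.712, 0.702, -0.0, -0.0]
contact_force: [0.2, 0.6, 0.8]
opening: -0.001
finger_force: 0.0
```

Still no contact, so I'll continue slowly.

In the tool's units: 1.2 mm / 300 = 0.004, 0.8 mm / 300 = 0.0027.

Emit:
send_rows --rows "0 0 0 0 0 0.0013 -1; 0 0 0 0 0 0.0027 -1; 0 0 0 0 0 0.004 -1; 0 0 0 0 0 0.004 -1"

```text
time: 30.2
eef_pos: [0.5469, -0.0088, 0.0667]
tcp_rot: [0.712, 0.702, -0.0, -0.0]
contact_force: [-0.3, 0.7, -0.3]
opening: 0.003
finger_force: 0.0
```

In the tool's units: 1.2 mm / 300 = 0.004, 0.8 mm / 300 = 0.0027.

Emit:
send_rows --rows "0 0 0 0 0 0.0013 -1; 0 0 0 0 0 0.0027 -1; 0 0 0 0 0 0.004 -1; 0 0 0 0 0 0.004 -1"

```text
time: 30.7
eef_pos: [0.5469, -0.0088, 0.0655]
tcp_rot: [0.712, 0.702, -0.0, -0.0]
contact_force: [-0.8, -0.6, -0.6]
opening: -0.003
finger_force: 0.0
```

```bash
python3 -c "
from h import *
plan(-110,19,66); lever_fit(); blue()"
```

```text
turn [-0.   -0.   -0.21] shift [ 0.  -0.3 -0.5] | rig now [-109.7   19.    65.5] t 30.7 F [-0.8 -0.6 -0.6]
red rows 230 234 centroid 224.0 theta 86.0
arm [np.float64(52.0), np.float64(206.49), np.float64(2.0), np.float64(208.58)] shift mm 11.2
headtop [np.float64(124.0), np.float64(196.09), np.float64(113.0), np.float64(197.04)] shift mm 5.1
```

In the tool's units: 1.2 mm / 300 = 0.004, 0.8 mm / 300 = 0.0027.

Emit:
send_rows --rows "0 0 0 0 0 0.0013 -1; 0 0 0 0 0 0.0027 -1; 0 0 0 0 0 0.004 -1; 0 0 0 0 0 0.004 -1"

```text
time: 31.75
eef_pos: [0.547, -0.0088, 0.0651]
tcp_rot: [0.712, 0.702, -0.0, -0.0]
contact_force: [-2.8, 0.1, 5.1]
opening: 0.001
finger_force: 2.7
```

In the tool's units: 1.2 mm / 300 = 0.004, 0.8 mm / 300 = 0.0027.

Emit:
send_rows --rows "0 0 0 0 0 0.0013 -1; 0 0 0 0 0 0.0027 -1; 0 0 0 0 0 0.004 -1; 0 0 0 0 0 0.004 -1"

```text
time: 32.25
eef_pos: [0.5471, -0.0088, 0.0648]
tcp_rot: [0.712, 0.702, -0.0, -0.0]
contact_force: [-4.8, 1.2, 10.8]
opening: 0.003
finger_force: 5.3
```

In the tool's units: 0.8 mm / 300 = 0.0027, 0.4 mm / 300 = 0.0013.

Emit:
send_rows --rows "0 0 0 0 0 0.0013 -1; 0 0 0 0 0 0.0027 -1; 0 0 0 0 0 0.0027 -1"

```text
time: 32.62
eef_pos: [0.5472, -0.0089, 0.0647]
tcp_rot: [0.712, 0.702, -0.0, -0.0]
contact_force: [-6.1, 0.5, 13.5]
opening: 0.002
finger_force: 7.1
```

In the tool's units: 1.2 mm / 300 = 0.004, 0.8 mm / 300 = 0.0027.

Emit:
send_rows --rows "0 0 0 0 0 0.0013 -1; 0 0 0 0 0 0.0027 -1; 0 0 0 0 0 0.004 -1; 0 0 0 0 0 0.004 -1; 0 0 0 0 0 0.004 -1; 0 0 0 0 0 0.004 -1; 0 0 0 0 0 0.004 -1; 0 0 0 0 0 0.004 -1"

```text
time: 33.62
eef_pos: [0.5473, -0.0089, 0.0645]
tcp_rot: [0.712, 0.702, -0.001, -0.0]
contact_force: [-9.6, 1.0, 20.4]
opening: -0.002
finger_force: 9.8
```

Emit:
send_rows --rows "0 0 0 0 0 -0.0033 -1; 0 0 0 0 0 -0.01 -1; 0 0 0 0 0 -0.02 -1; 0 0 0 0 0 -0.05 -1; 0 0 0 0 0 -0.1333 -1; 0 0 0 0 0 -0.2667 -1; 0 0 0 0 0 -0.4333 -1; 0 0 0 0 0 -0.5333 -1"

```text
time: 34.62
eef_pos: [0.5478, -0.009, 0.2244]
tcp_rot: [0.712, 0.702, 0.001, 0.002]
contact_force: [0.3, -0.2, -0.6]
opening: -0.004
finger_force: 0.0
```

In the tool's units: -300 mm / 300 = -1, -290 mm / 300 = -0.9667.

Emit:
send_rows --rows "0 0 0 -0.2 0 0 -1; 0 0 0 -0.4 -0.0667 0 -1; 0 0 0 -0.6 -0.1333 0 -1; 0 0 0 -0.8 -0.2 0 -1; 0 0 0 -0.9667 -0.2667 0 -1; 0 0 0 -1 -0.2667 0 -1"

```text
time: 35.38
eef_pos: [0.4613, -0.3106, 0.2214]
tcp_rot: [0.714, 0.7, -0.0, 0.0]
contact_force: [0.6, 0.2, 0.4]
opening: 0.001
finger_force: 0.0
```

```bash
python3 - <<'E'
from h import *
plan(-110,19,66); lever_fit(); blue()
def av(cam,v0,v1,u0,u1,f):
    c=np.mean([ctrl.read_camera(cam)["color"].astype(float) for _ in range(6)],0)
    return cv2.resize(c[v0:v1,u0:u1][:,:,::-1].clip(0,255).astype(np.uint8),None,fx=f,fy=f,interpolation=cv2.INTER_CUBIC)
a=av("side",175,240,255,320,6); b=av("top",150,210,300,380,5)
im=np.zeros((390,790,3),np.uint8); im[:390,:390]=a; im[:300,390:790]=b
cv2.imwrite("pics/a7.png",im)
E
```

```text
turn [ 0.01  0.04 -0.48] shift [303.5  79.6 155.2] | rig now [-192.1 -283.7  221.4] t 35.375 F [0.6 0.2 0.4]
red rows 220 235 centroid 226.7 theta 98.0
arm [np.float64(52.0), np.float64(206.49), np.float64(58.0), np.float64(208.53)] shift mm 11.0
headtop [np.float64(124.0), np.float64(196.09), np.float64(113.0), np.float64(197.04)] shift mm 5.1
```

View pics/a7.png

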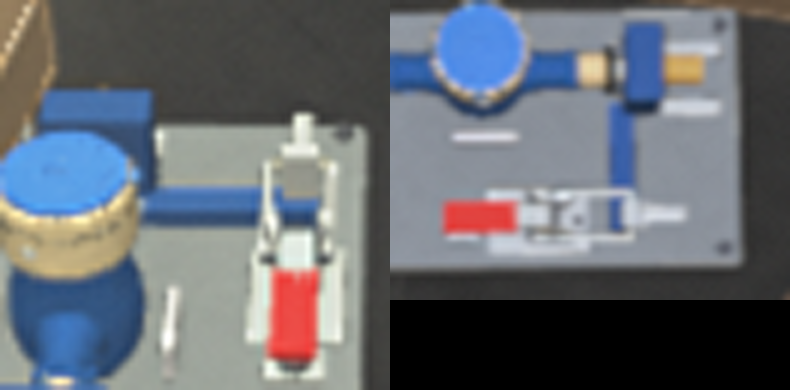

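The lever is home on the stop (red bar 295,315, its end at 295,355). The crossbar is behind the keeper, with the tab at (300,130), and the head is drawn to the meter. The gripper is clear of the rig, so I'll hand the job in.

```bash
python3 -c "
from plant import ctrl
print(ctrl.sign_off())"
```

```text
the job is handed in; nothing more can be done
None
```

The meter is clamped and the job is handed in at about 36 s: the bail is hooked behind the keeper, and the lever was pushed past centre and pressed on its stop with about 20 N (about 23 N total on the lever), then the arm was drawn clear.

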